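Set up the copy stand for the stock photo of the paint tins

TASK

Set up the copy stand for a stock photo of the paint tins: first pull the column up by its red knob to the next notch - just one - so that the pawl holds it when you let go. Then stand all the small paint tins upright on the white mat, wholly inside its border, and only after that swing the stiff camera arm round until the lens is over the cross in the middle of the mat. The preset wheel must be rolled to the green face with 5 pips at some point, and the jar, the screwdriver and the dropper bottle are to be left alone.

Things in the scene. Friction and masses are not known exactly. Their poses are not given: they have to be found in the camera images.
- lift_knob (a point): middle of the red knurled lift knob, an upright cylinder 26 mm across and 44 mm tall on top of the telescopic column; free from above and all round. Pulled up, it raises the column and the camera arm on it (together about 0.5 kg). This point is 219 mm above the table with the column at the bottom and rises with it; the camera arm lies 33 mm (its upper side) below this point. The knob does not turn
- column (a joint): height of the telescopic column in m: 0 at the bottom, grows upward, stop at 0.085. Runs freely and sinks back under its own weight, except where the sprung brass pawl on the near side of its housing catches under a tooth: notches at 0.035 and 0.070. The pawl gives way by itself on the way up and snaps in about 2 mm above each notch; the column then settles back onto the notch when let go. It cannot be lowered past a caught notch. At the start the column is at the bottom
- camera_arm (a joint): angle of the camera arm about the column's upright axis, rad: 0 with the camera exactly over the middle of the mat (arm along the mat frame's +y), grows clockwise seen from above, so that at 1.57 the arm points along the mat frame's +x, away from the mat. Range -0.6 to 2.3, no stop at 0. Stiff: stays where it is left, moved by about 3 N at the camera. At the start it stands between 1.7 and 2.1
- camera_grip (a point): middle of the yellow upright grip post (18 mm across, 46 mm tall, round) on top of the black camera; the top of the camera (46 x 46 mm) lies 26 mm below this point. It is 145 mm from the column's axis, and 212 mm above the table with the column at the bottom
- lens (a point): centre of the lens on the underside of the camera, straight below the grip post and 80 mm below camera_grip
- mat_centre (a point): middle (black cross) of the white photo mat with a black border, 200 mm (x) by 150 mm (y), on the grey board of the copy stand; on the upper face, 2.5 mm above the table. Axes: z up; the column stands 145 mm from here along -y (the column housing is 72 x 66 mm). The board (a steel plate 2.5 mm thick) is fixed and reaches 37 mm beyond the mat in -x, 3 mm in +x and +y
- wheel_top (a point): highest point (55 mm above the table) of the preset thumbwheel: a white wheel of 22 mm radius, 24 mm wide, its axle level in a small grey box (64 x 42 mm, 36 mm high, fixed on the board beside the column, towards the robot) and standing 16 mm out of its top. The axle runs along this frame's y; x points across the axle. 8 faces with 0 to 7 black pips; face 5 is green. The face at the top, between the two small red marks, is the one set
- preset_wheel (a joint): angle of the preset wheel, rad: face n is at the top at n x 0.785; clicks into each face by a sprung ball (turning over a click takes about 1 N at the rim). Grows as the top of the wheel is rolled along +x of the wheel_top frame (away from the robot): one face is 17 mm of rim. It stops a little below 0 and a little above 7. Starts near 0, 1 or 2
- tin_olive_mid (a point): centre (18 mm above its underside) of a small closed enamel paint tin with a band of olive green, 34 mm across, 36 mm tall, about 30 g, z axis up through the lid; None if it is not here this time
- tin_blue_mid (a point): centre (18 mm above its underside) of a small closed enamel paint tin with a band of light blue, 34 mm across, 36 mm tall, about 30 g, z axis up through the lid; None if it is not here this time
- tin_navy_mid (a point): centre (18 mm above its underside) of a small closed enamel paint tin with a band of dark blue, 34 mm across, 36 mm tall, about 30 g, z axis up through the lid; None if it is not here this time
- tin_red_mid (a point): centre (18 mm above its underside) of a small closed enamel paint tin with a band of red, 34 mm across, 36 mm tall, about 30 g, z axis up through the lid; None if it is not here this time
- tin_copper_mid (a point): centre (18 mm above its underside) of a small closed enamel paint tin with a band of copper brown, 34 mm across, 36 mm tall, about 30 g, z axis up through the lid; None if it is not here this time
- jar: jar of orange-yellow paint with white cap, 37 mm across, 78 mm tall, origin under its centre; bystander
- screwdriver: black screwdriver lying flat, 168 mm long (along its y), 19 mm thick, origin under its middle; bystander
- dropper: red dropper bottle with black cap, 25 mm across, 75 mm tall, origin under its centre; bystander
Mind the look-alikes: they are no part of the job. What is shaped like the part that bears tin_navy_mid but pink is not meant. Leave any purple look-alike of the part that bears tin_olive_mid alone.

How it is judged (in metres and radians):
On the way, in this order (a step that is already met when the one before it is completed fails the run):
1. the column rests on the first notch, let go, with the camera still clear of the mat (value of joint column between 0.031 and 0.041 m and velocity of joint column between -0.01 and 0.01 m/s and contact force between each of the arm, the fingers and column below 0.2 N and horizontal distance between lens and mat_centre above 0.1 m), for 0.3 s.
2. all tins stand upright and released on the mat, with the camera still clear of it (x of tin_olive_mid in the frame of mat_centre between -0.085 and 0.085 m and y of tin_olive_mid in the frame of mat_centre between -0.06 and 0.06 m and z of tin_olive_mid in the frame of mat_centre between 0.01 and 0.026 m and angle between each of tin_olive_mid, tin_blue_mid, tin_navy_mid, tin_red_mid, tin_copper_mid's own z axis and vertical below 0.15 rad and linear speed of each of tin_olive, tin_blue, tin_navy, tin_red, tin_copper below 0.02 m/s and contact force between the fingers and tin_olive below 0.1 N and x of tin_blue_mid in the frame of mat_centre between -0.085 and 0.085 m and y of tin_blue_mid in the frame of mat_centre between -0.06 and 0.06 m and z of tin_blue_mid in the frame of mat_centre between 0.01 and 0.026 m and contact force between the fingers and tin_blue below 0.1 N and x of tin_navy_mid in the frame of mat_centre between -0.085 and 0.085 m and y of tin_navy_mid in the frame of mat_centre between -0.06 and 0.06 m and z of tin_navy_mid in the frame of mat_centre between 0.01 and 0.026 m and contact force between the fingers and tin_navy below 0.1 N and x of tin_red_mid in the frame of mat_centre between -0.085 and 0.085 m and y of tin_red_mid in the frame of mat_centre between -0.06 and 0.06 m and z of tin_red_mid in the frame of mat_centre between 0.01 and 0.026 m and contact force between the fingers and tin_red below 0.1 N and x of tin_copper_mid in the frame of mat_centre between -0.085 and 0.085 m and y of tin_copper_mid in the frame of mat_centre between -0.06 and 0.06 m and z of tin_copper_mid in the frame of mat_centre between 0.01 and 0.026 m and contact force between the fingers and tin_copper below 0.1 N and horizontal distance between lens and mat_centre above 0.1 m), for 0.2 s.
3. the lens stands over the middle of the mat (horizontal distance between lens and mat_centre below 0.022 m), for 0.2 s.
At the end, for the whole second after the job is handed in: Column on its first notch (0.031-0.041 m), held by the pawl alone; every tin upright (0.15 rad), released, at rest, its centre within 85 mm (x) and 60 mm (y) of the mat's middle; lens within 22 mm of the middle; preset wheel within 0.2 rad of face 5 (value of joint column between 0.031 and 0.041 m and velocity of joint column between -0.01 and 0.01 m/s and contact force between each of the arm, the fingers and column below 0.2 N and x of tin_olive_mid in the frame of mat_centre between -0.085 and 0.085 m and y of tin_olive_mid in the frame of mat_centre between -0.06 and 0.06 m and z of tin_olive_mid in the frame of mat_centre between 0.01 and 0.026 m and angle between each of tin_olive_mid, tin_blue_mid, tin_navy_mid, tin_red_mid, tin_copper_mid's own z axis and vertical below 0.15 rad and linear speed of each of tin_olive, tin_blue, tin_navy, tin_red, tin_copper below 0.02 m/s and contact force between the fingers and tin_olive below 0.1 N and x of tin_blue_mid in the frame of mat_centre between -0.085 and 0.085 m and y of tin_blue_mid in the frame of mat_centre between -0.06 and 0.06 m and z of tin_blue_mid in the frame of mat_centre between 0.01 and 0.026 m and contact force between the fingers and tin_blue below 0.1 N and x of tin_navy_mid in the frame of mat_centre between -0.085 and 0.085 m and y of tin_navy_mid in the frame of mat_centre between -0.06 and 0.06 m and z of tin_navy_mid in the frame of mat_centre between 0.01 and 0.026 m and contact force between the fingers and tin_navy below 0.1 N and x of tin_red_mid in the frame of mat_centre between -0.085 and 0.085 m and y of tin_red_mid in the frame of mat_centre between -0.06 and 0.06 m and z of tin_red_mid in the frame of mat_centre between 0.01 and 0.026 m and contact force between the fingers and tin_red below 0.1 N and x of tin_copper_mid in the frame of mat_centre between -0.085 and 0.085 m and y of tin_copper_mid in the frame of mat_centre between -0.06 and 0.06 m and z of tin_copper_mid in the frame of mat_centre between 0.01 and 0.026 m and contact force between the fingers and tin_copper below 0.1 N and horizontal distance between lens and mat_centre below 0.022 m and value of joint preset_wheel between 3.72699 and 4.12699 rad and velocity of joint camera_arm between -0.05 and 0.05 rad/s); the robot touches nothing.
It fails at once if the jar is knocked over or moved more than 3 cm (distance of jar from where it was at the start of the episode above 0.03 m).
It fails at once if the screwdriver is knocked over or moved more than 3 cm (distance of screwdriver from where it was at the start of the episode above 0.03 m).
It fails at once if the dropper is knocked over or moved more than 3 cm (distance of dropper from where it was at the start of the episode above 0.03 m).
It fails at once if the column is raised to the second notch (value of joint column above 0.0745 m).
Of tin_olive, tin_blue, tin_navy, tin_red, tin_copper only 3 to 5 are there at a start; the rules pass over those that are not, and their reading is None.
At some moment in a run one of tin_olive, tin_blue, tin_navy, tin_red, tin_copper may be knocked a few centimetres aside while the robot is not near it.
It also fails if it takes over 210 s, if anything falls off the work surface, if the arm or the gripper's body presses on something with over 40 N, if the wrist force passes 120 N, or if a joint passes its speed limit or range.

ROBOT

A 6-joint arm with a two-finger parallel gripper is mounted at the origin on a cart in front of the work surface, level with it; the furniture and walls round the work are solid. World frame = base frame: x ahead of the robot, y to its left, z up, the work surface at z = 0. Lengths are in mm, angles in rad, forces in N, time in s.
With the tool pointing down it reaches from about 400 to 925 mm from the base axis. Payload 12.5 kg.
Tool frame: the origin (TCP) lies midway between the tips of the shut fingers; the grasp point (between the pads) lies 19 mm behind it (env.tcp_to_grasp is the distance from the TCP to the grasp point, in mm); z points along the fingers, y is the line along which they close (so a half turn about z gives the same grasp; the last joint's range is limited). The gripper opens to 95 mm and grips with 3 to 60 N. Pads are 20 mm wide; open, the fingers measure 119 mm over their backs; the gripper's body (75 mm by 180 mm) begins 59 mm behind the grasp point.
Start: joints at [1.089, 0.491, 1.559, -0, 1.092, -0.106], TCP at [229.37, 581.409, 214.661] pointing down, gripper open.
Joint ranges: [-3.1, 3.1], [-0.84, 2.19], [0.05, 2.79], [-1.13, 4.28], [0.06, 2.93], [-2.69, 2.69]. Speed limits (rad/s): [2.22, 2.22, 2.79, 3.14, 3.14, 3.14].

INTERFACE

Orientations are given as [roll, pitch, yaw] about the fixed x, y, z axes, in that order (R = Rz(yaw) Ry(pitch) Rx(roll)).
In Python, from cell import env gives the robot as it stands. The module is installed in compiled form; this text tells all that it offers.
- The arm moves only by the tool step_arm, never from a script. Its argument "plan" is a list that holds one entry, the list of rows, each a list of 5 numbers: the shift along the tool's x, y, z in mm, then the turn about the tool's z in degrees, then the opening, from -1 (shut) to 1 (fully open). A call has 1 to 8 rows; each row is the pose to reach, as a shift and turn from the pose commanded when the call began, along the tool's axes at that moment; what a row does not reach only later rows make up. A row lasts 1/12 s, in which the tool goes at most 41.7 mm and 7.16 degrees, less where a joint would pass 70% of its speed; a pose out of reach is approached as far as the arm can. A call with a gripper value outside its range is refused whole. The fingers move at their own pace and stop on an object; the grip force is fixed at half the most. Time passes only in rows, so rows that repeat a pose let the fingers close. It gives the time, the measured TCP pose, the force, the opening and the grip force at its end, in the units of the state.
- env.state(): the state, without advancing time (a new reading comes with each control period).
- env.read_camera(name): name is "scene" or "top" or "wrist"; returns the picture (480x640x3 uint8, blue, green, red); there is no depth.
- env.get_calibration(name): a dict with "K" (3x3 intrinsics, pixels), "extrinsics" (4x4, takes a point from world to camera coordinates). Camera axes: x right, y up, looking along -z (the intrinsics and any distortion apply to the point x, -y, -z); pixel columns grow to the right and rows downward; lengths in mm; the calibration is good to about 2 mm. The wrist camera is an equidistant fisheye: a pixel r from the principal point sees the ray r / f radians off the axis. A picture is of the moment at which its call begins: read the wrist's pose just before it. get_calibration takes no time and is no camera call; for the wrist camera it gives the pose at the moment of the call.
- env.job_done(): hands the job in; it is judged then, once.
The state is a dict: "t": time; "joints": joint angles; "qvel": joint speeds; "tau": joint torques, N m; "eef_pos": TCP position; "tcp_rot": TCP orientation; "ft_force": force on the tool from outside, world axes, zero at the start; "moment": the same for the moment, N m; "opening": opening from 0.0 (shut) to 1.0 (fully open); "grip_force": force on a finger pad.
Only numpy, scipy, OpenCV 4.12 (cv2) and the standard library are available. Lean on these libraries where they do the work, as an engineer would, in place of code of your own. Each camera call takes 0.05 s, during which the arm holds its last target. There are 200 camera calls.

## Working session

There is one attempt and no reset: what is moved stays moved. The work goes in short steps, Python scripts to look and compute and a tool call to move; the robot and the scene stay as the last step left them, time stands still between calls to the robot, and variables do not carry over. Pictures are saved under pics/ and viewed, at most 14 in all, crops included, and the job is handed in when it is done.

Besides the shell and the picture viewer there is one more tool, called after "Call:" in YAML: its name, and indented under it one key for each argument. step_arm: Moves the arm, as the interface text tells. Its arguments: {"type":"object","properties":{"plan":{"type":"array"}},"required":["plan"]}

```bash
mkdir -p pics; cat > h.py <<'E'
import numpy as np, cv2
from cell import env
def snap(n,f):
    s=env.state(); c=env.get_calibration(n); im=env.read_camera(n); cv2.imwrite('pics/'+f,im); np.savez('pics/'+f+'.npz',K=c['K'],E=c['extrinsics']); return im,c
def ray(c,u,v,fish=False):
    K=np.array(c['K']);E=np.array(c['extrinsics']);x=(u-K[0,2])/K[0,0];y=(v-K[1,2])/K[1,1]
    if fish:
        r=np.hypot(x,y); k=np.sin(r)/max(r,1e-9); d=np.array([x*k,-y*k,-np.cos(r)])
    else: d=np.array([x,-y,-1.])
    R=E[:3,:3]; return -R.T@E[:3,3], R.T@d/np.linalg.norm(d)
def onz(c,u,v,z,fish=False):
    o,d=ray(c,u,v,fish); return o+d*(z-o[2])/d[2]
def tri(r1,r2):
    (a,d),(b,e)=r1,r2; t=np.linalg.lstsq(np.c_[d,-e],b-a,rcond=None)[0]; p=a+d*t[0];q=b+e*t[1]; return (p+q)/2,np.linalg.norm(p-q)
def proj(c,p,fish=False):
    K=np.array(c['K']);E=np.array(c['extrinsics']);q=E[:3,:3]@np.array(p)+E[:3,3];x,y,z=q[0],-q[1],-q[2]
    if fish:
        r=np.hypot(x,y);th=np.arctan2(r,z);x,y,z=x/r*th,y/r*th,1
    return K[0,0]*x/z+K[0,2],K[1,1]*y/z+K[1,2]
E
python3 - <<'E'
from h import *
for n in('scene','top','wrist'):
    im,c=snap(n,n+'0.png'); E=np.array(c['extrinsics']); print(n,np.array(c['K']).round(1).tolist(),(-E[:3,:3].T@E[:3,3]).round(), {k for k in c})
print(env.state(),env.tcp_to_grasp)
E
```

```text
scene [[531.2, 0.0, 322.0], [0.0, 531.2, 238.8], [0.0, 0.0, 1.0]] [178. 697. 886.] {'K', 'extrinsics'}
top [[549.1, 0.0, 321.9], [0.0, 549.1, 247.7], [0.0, 0.0, 1.0]] [ 361.  189. 1276.] {'K', 'extrinsics'}
wrist [[371.6, 0.0, 318.5], [0.0, 371.6, 239.0], [0.0, 0.0, 1.0]] [154. 612. 384.] {'K', 'extrinsics'}
{'t': 0.15, 'joints': array([ 1.08939633e+00,  4.91405669e-01,  1.55930136e+00, -8.04923002e-06,
        1.09170399e+00, -1.05617116e-01]), 'qvel': array([ 0.00237591, -0.00238245, -0.00365735,  0.00236601,  0.00078475,
        0.00032563]), 'tau': array([ 1.93423308e-03, -6.12894917e+01, -2.58284301e+01,  6.92326692e-02,
        4.72084153e-02, -5.06539152e-05]), 'eef_pos': array([229.284995  , 581.23614117, 214.208363  ]), 'tcp_rot': array([-3.14077810e+00, -7.91722314e-05,  2.76581346e+00]), 'ft_force': array([-0.60901611,  0.21831152,  0.38623271]), 'moment': array([ 0.01054144, -0.01427715, -0.02168653]), 'grip_force': 0.0, 'opening': 1.0025826346184763} 18.8
```

View pics/scene0.png

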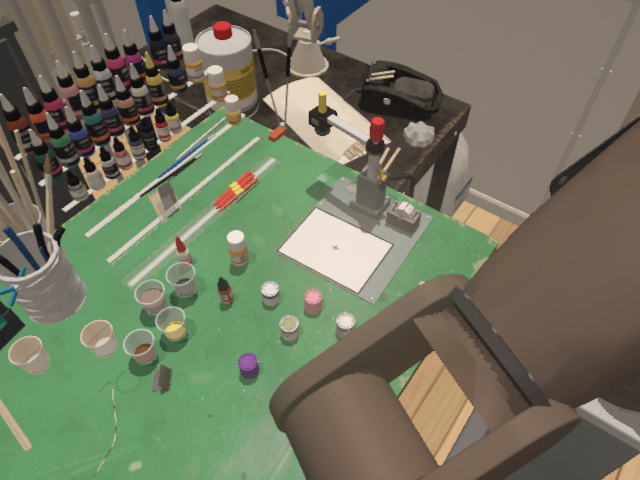

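View pics/top0.png

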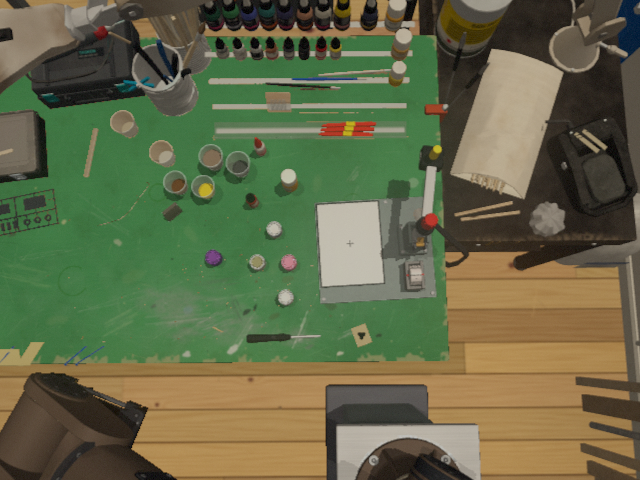

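```bash
python3 - <<'E'
from h import *
s=cv2.imread('pics/scene0.png');t=cv2.imread('pics/top0.png')
a=cv2.resize(s[265:385,220:380],(800,600),interpolation=3)
b=cv2.resize(t[180:310,190:450],(800,400),interpolation=3)
cv2.imwrite('pics/a.png',a);cv2.imwrite('pics/b.png',b)
c=env.get_calibration('top')
for p in[(0,0,0),(100,0,0),(0,300,0)]:print(proj(c,p))
cs=env.get_calibration('scene')
w=env.get_calibration('wrist')
for n,u in dict(olive=(257,263),sil1=(274,230),sil2=(286,298),pink=(289,263),purp=(213,258),cross=(350,243)).items():
    p=onz(c,*u,36 if n!='cross' else 2.5);print(n,p.round(),np.round(proj(cs,p)),np.round(proj(w,p,True)))
E
```

```text
(np.float64(408.99534543341656), np.float64(496.06809293862284))
(np.float64(407.6160109975041), np.float64(448.63859836778647))
(np.float64(272.62435819729126), np.float64(497.07616932266774))
olive [514. 336.  36.] [290. 322.] [232. 462.]
sil1 [590. 297.  36.] [271. 288.] [235. 493.]
sil2 [434. 269.  36.] [347. 319.] [166. 432.]
pink [514. 263.  36.] [314. 295.] [191. 467.]
purp [527. 436.  36.] [249. 360.] [299. 454.]
cross [564. 122.   2.] [335. 246.] [149. 477.]
```

View pics/a.png

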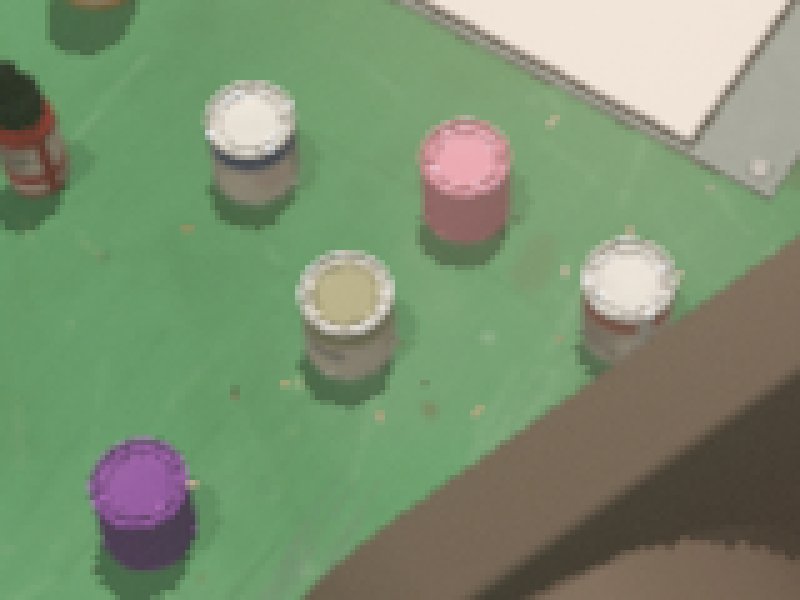

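View pics/b.png

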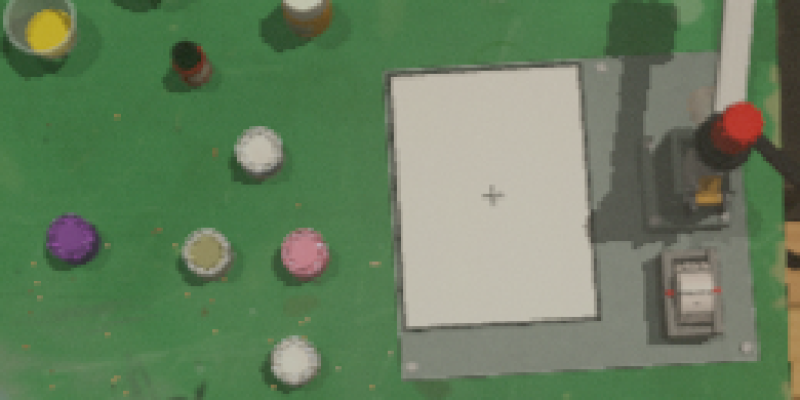

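View pics/wrist0.png

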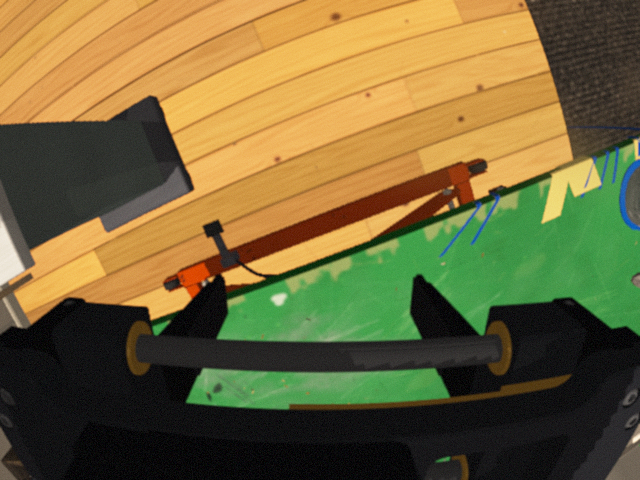

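```bash
cat > meas.py <<'E'
from h import *
s=cv2.imread('pics/scene0.png');t=cv2.imread('pics/top0.png')
cs=env.get_calibration('scene');ct=env.get_calibration('top')
def cc(im,lo,hi,box,k=3):
    h=cv2.cvtColor(im,cv2.COLOR_BGR2HSV);u0,v0,u1,v1=box
    m=cv2.inRange(h[v0:v1,u0:u1],lo,hi);n,_,st,ce=cv2.connectedComponentsWithStats(m)
    return [(st[i,4],*(ce[i]+[u0,v0]).round(1),*st[i,:4]+[u0,v0,0,0]) for i in np.argsort(-st[1:,4])[:k]+1]
def show(im,lo,hi,box,k=3,name=''):
    r=cc(im,lo,hi,box,k)
    for q in r: print(name,[float(x) for x in q])
E
python3 - <<'E'
from meas import *
show(s,(0,150,80),(8,255,255),(360,110,400,160),2,'knob s');show(t,(0,150,80),(8,255,255),(410,205,450,240),2,'knob t')
show(s,(20,120,80),(32,255,255),(305,85,340,125),2,'grip s');show(t,(20,120,80),(32,255,255),(420,140,445,170),2,'grip t')
for im,b,n in((s,(270,200,400,300),'s'),(t,(310,195,390,295),'t')):
    m=cv2.inRange(cv2.cvtColor(im,cv2.COLOR_BGR2HSV),(0,0,170),(180,60,255)); z=np.zeros_like(m);z[b[1]:b[3],b[0]:b[2]]=m[b[1]:b[3],b[0]:b[2]]
    k=max(cv2.findContours(z,0,2)[0],key=cv2.contourArea);r=cv2.approxPolyDP(cv2.convexHull(k),6,True)[:,0];print(n,r.tolist())
    c=cs if n=='s' else ct
    P=np.array([onz(c,*p,2.5)[:2] for p in r]);print(P.round().tolist(),P.mean(0).round(1))
# tins lids, top
for n,u,us in(('olive',(257,263),(290,322)),('navy',(274,230),(271,288)),('red',(286,298),(346,319))):
    for im,(a,b),q in((t,u,'t'),(s,us,'s')):
        h=cv2.cvtColor(im,cv2.COLOR_BGR2HSV);w=14;hh=h[b-w:b+w,a-w:a+w]
        m=((hh[...,1]<105)&(hh[...,2]>110)|((hh[...,0]<30)&(hh[...,2]>110))).astype(np.uint8)
        N,_,st,ce=cv2.connectedComponentsWithStats(m);i=np.argmax(st[1:,4])+1
        print(n,q,(ce[i]+[a-w,b-w]).round(1),st[i])
E
```

```text
knob s [311.0, 376.7, 128.3, 370.0, 116.0, 15.0, 26.0]
knob t [166.0, 430.1, 220.7, 422.0, 214.0, 16.0, 16.0]
knob t [1.0, 422.0, 224.0, 422.0, 224.0, 1.0, 1.0]
grip s [160.0, 322.0, 102.8, 318.0, 92.0, 9.0, 22.0]
grip t [127.0, 435.1, 151.9, 429.0, 145.0, 13.0, 15.0]
s [[315, 208], [391, 244], [358, 292], [279, 251]]
[[663.0, 58.0], [471.0, 47.0], [461.0, 189.0], [652.0, 200.0]] [561.5 123.5]
t [[376, 202], [382, 282], [322, 285], [318, 205]]
[[663.0, 58.0], [472.0, 49.0], [466.0, 188.0], [656.0, 196.0]] [564.2 122.9]
olive t [256.6 266. ] [  0   3  28  25 403]
olive s [289.5 321.2] [  0   0  28  28 761]
navy t [276.8 229.1] [  6   1  22  27 278]
navy s [270.5 287.1] [  0   0  28  28 746]
red t [285.8 295.9] [  0   0  28  28 632]
red s [345.5 318.5] [  0   0  28  28 784]
```

```bash
python3 - <<'E'
from meas import *
for n,u,us in(('olive',(257.3,261.9),(289.2,323.6)),('navy',(274.2,228.7),(270.2,289)),('red',(285.9,297),(345.6,321))):
    p,e=tri(ray(ct,*u),ray(cs,*us));print(n,p.round(1),e.round(1),onz(ct,*u,36).round(1))
print('knob',onz(ct,430.1,220.7,232).round(1),tri(ray(ct,430.1,220.7),ray(cs,376.7,128.3)),proj(cs,(571,-22,219)),proj(ct,(571,-22,241)))
print('grip',onz(ct,435.1,151.9,222).round(1),tri(ray(ct,435.1,151.9),ray(cs,322,102.8)))
print('wheel',onz(ct,415.2,274.9,55).round(1),proj(cs,onz(ct,415.2,274.9,55)))
cv2.imwrite('pics/w.png',np.hstack([cv2.resize(s[190:250,370:430],(400,400),interpolation=3),cv2.resize(t[250:300,390:440],(400,400),interpolation=3)]))
E
```

```text
olive [517.4 335.6  28.7] 0.9 [516.9 335.   36. ]
navy [594.2 297.3  28.6] 1.3 [593.4 297.   36. ]
red [436.7 270.   27.8] 1.1 [436.7 269.7  36. ]
knob [570.3 -22.  232. ] (array([572.70788562, -25.47958591, 216.3906743 ]), np.float64(1.5499984657693378)) (np.float64(376.20267717659306), np.float64(128.42851581852165)) (np.float64(430.98488679107453), np.float64(219.4121275092196))
grip [712.  -39.1 222. ] (array([717.70924552, -43.82838656, 202.15724252]), np.float64(1.9830539193722807))
wheel [482.8 -20.1  55. ] (np.float64(405.080179786942), np.float64(205.90978816464022))
```

View pics/w.png

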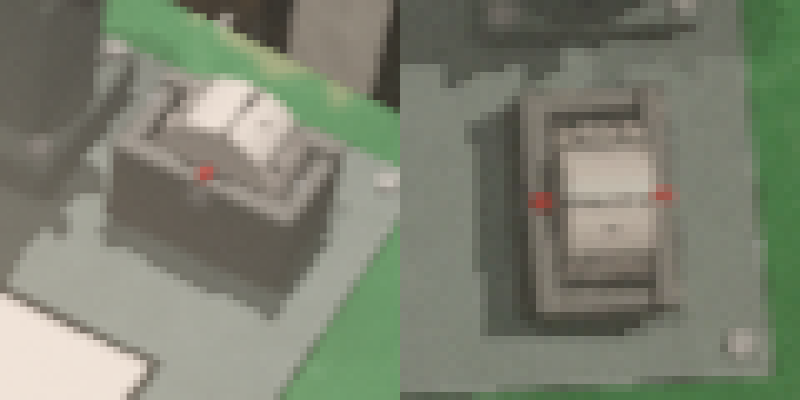

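```bash
cat > go.py <<'E'
import sys
from h import *
# usage: go.py x y z [yawdeg]: shift in tool frame
def sh(x,y,z,yaw=None):
    st=env.state();th=st['tcp_rot'][2];d=np.array([x,y,z])-st['eef_pos']
    turn=0 if yaw is None else -((np.radians(yaw)-th+np.pi)%(2*np.pi)-np.pi)
    return [float(v) for v in np.round([np.cos(th)*d[0]+np.sin(th)*d[1],np.sin(th)*d[0]-np.cos(th)*d[1],-d[2],np.degrees(turn)],1)]
if __name__=='__main__':
    print(sh(*map(float,sys.argv[1:]))); s=env.state(); print(s['eef_pos'].round(1),s['tcp_rot'].round(3))
E
python3 go.py 571 -22 290 90
```

```text
[-539.3, -435.7, -75.8, 68.5]
[229.3 581.2 214.2] [-3.141 -0.     2.766]
```

Call:
step_arm:
  plan:
    - [[-540,-436,-76,68.5,1],[-540,-436,-76,68.5,1],[-540,-436,-76,68.5,1],[-540,-436,-76,68.5,1],[-540,-436,-76,68.5,1],[-540,-436,-76,68.5,1],[-540,-436,-76,68.5,1],[-540,-436,-76,68.5,1]]

```text
t: 0.82
eef_pos: [393.2, 291.3, 251.2]
tcp_rot: [3.142, -0.0, 1.76]
ft_force: [1.2, 0.8, -0.7]
opening: 0.998
grip_force: 0.0
```

```bash
python3 go.py 571 -22 290 90
```

```text
[-341.1, 115.7, -38.8, 10.8]
[393.2 291.3 251.2] [ 3.142 -0.     1.76 ]
```

Call:
step_arm:
  plan:
    - [[-341,116,-39,10.8,1],[-341,116,-39,10.8,1],[-341,116,-39,10.8,1],[-341,116,-39,10.8,1],[-341,116,-39,10.8,1],[-341,116,-39,10.8,1],[-341,116,-39,10.8,1],[-341,116,-39,10.8,1]]

```text
t: 1.48
eef_pos: [558.8, 3.9, 287.0]
tcp_rot: [-3.142, -0.0, 1.577]
ft_force: [1.6, 0.8, 0.0]
opening: 1.001
grip_force: 0.0
```

```bash
python3 go.py 571 -22 290 90;python3 - <<'E'
from h import *
im,c=snap('wrist','w1.png')
for p in((571,-22,241),(571,-22,197),(715,-41,235),(483,-20,55),(436,270,36),(517,335,36),(563,123,2.5)): print(p,np.round(proj(c,p,True)))
E
```

```text
[-26.0, 12.0, -3.0, 0.4]
[558.8   3.9 287. ] [-3.142 -0.     1.577]
(571, -22, 241) [338. 303.]
(571, -22, 197) [335. 277.]
(715, -41, 235) [525. 316.]
(483, -20, 55) [252. 227.]
(436, 270, 36) [215. -16.]
(517, 335, 36) [285. -67.]
(563, 123, 2.5) [323. 101.]
```

View pics/w1.png

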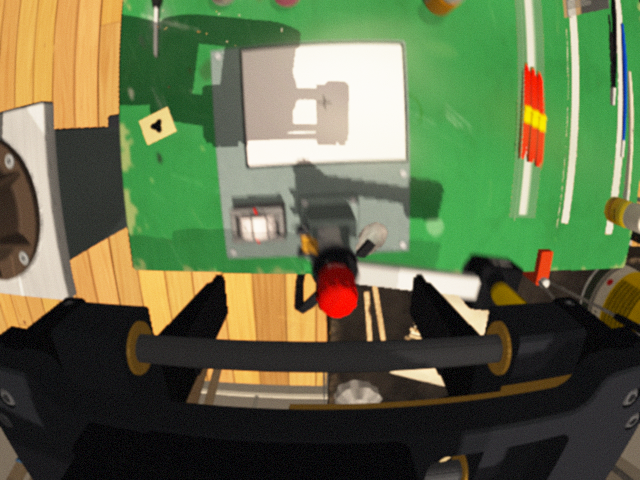

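Call:
step_arm:
  plan:
    - [[-26,12,0,0,1],[-26,12,0,0,1],[-26,12,45,0,1],[-26,12,86,0,1],[-26,12,86,0,1],[-26,12,86,0,1]]

```text
t: 2.03
eef_pos: [569.6, -19.4, 199.7]
tcp_rot: [-3.137, -0.001, 1.578]
ft_force: [0.4, 0.4, 1.1]
opening: 0.998
grip_force: 0.0
```

```bash
python3 go.py 571 -22 200 90;python3 - <<'E'
from h import *
im,c=snap('wrist','w2.png')
from meas import show
show(im,(0,150,80),(8,255,255),(250,200,420,480),2,'k'); print(proj(c,(571,-22,241),True),proj(c,(571,-22,219),True),proj(c,(584,-22,241),True))
E
```

```text
[-2.6, 1.4, -0.3, 0.4]
[569.6 -19.4 199.7] [-3.137e+00 -1.000e-03  1.578e+00]
k [2661.0, 321.3, 312.7, 289.0, 277.0, 66.0, 65.0]
k [1.0, 354.0, 334.0, 354.0, 334.0, 1.0, 1.0]
(np.float64(323.17027437704417), np.float64(346.62471059867926)) (np.float64(322.8367613041775), np.float64(320.68976759871447)) (np.float64(355.00699206903994), np.float64(346.5357882857634))
```

Call:
step_arm:
  plan:
    - [[-1.5,1,0,0,0],[-1.5,1,0,0,-0.5],[-1.5,1,0,0,-1],[-1.5,1,0,0,-1],[-1.5,1,0,0,-1],[-1.5,1,0,0,-1],[-1.5,1,0,0,-1],[-1.5,1,0,0,-1]]

```text
t: 2.75
eef_pos: [571.5, -21.4, 200.8]
tcp_rot: [3.142, -0.0, 1.577]
ft_force: [0.5, 0.0, 0.1]
opening: 0.495
grip_force: 0.0
```

Call:
step_arm:
  plan:
    - [[0,0,0,0,-1],[0,0,0,0,-1],[0,0,0,0,-1],[0,0,0,0,-1],[0,0,0,0,-1],[0,0,0,0,-1],[0,0,0,0,-1],[0,0,0,0,-1]]

```text
t: 3.42
eef_pos: [571.0, -21.4, 200.7]
tcp_rot: [-3.14, -0.0, 1.577]
ft_force: [-5.2, 0.2, 2.8]
opening: 0.27
grip_force: 30.0
```

Call:
step_arm:
  plan:
    - [[0,0,-8,0,-1],[0,0,-16,0,-1],[0,0,-24,0,-1],[0,0,-31,0,-1],[0,0,-37,0,-1],[0,0,-42,0,-1],[0,0,-42,0,-1],[0,0,-42,0,-1]]

```text
t: 4.08
eef_pos: [571.0, -21.4, 243.7]
tcp_rot: [-3.141, 0.0, 1.577]
ft_force: [-5.9, -0.7, -4.9]
opening: 0.269
grip_force: 30.0
```

Call:
step_arm:
  plan:
    - [[0,0,4,0,-1],[0,0,7,0,-1],[0,0,7,0,-1],[0,0,7,0,-1]]

```text
t: 4.42
eef_pos: [571.0, -21.3, 236.1]
tcp_rot: [-3.141, -0.0, 1.577]
ft_force: [-6.1, -1.2, -5.1]
opening: 0.269
grip_force: 30.0
```

Call:
step_arm:
  plan:
    - [[0,0,0,0,-0.3],[0,0,0,0,0.3],[0,0,0,0,0.5],[0,0,0,0,0.5],[0,0,0,0,0.5],[0,0,0,0,0.5],[0,0,0,0,0.5],[0,0,0,0,0.5]]

```text
t: 5.08
eef_pos: [571.5, -21.4, 235.8]
tcp_rot: [3.141, -0.0, 1.577]
ft_force: [-1.5, -0.4, -0.5]
opening: 0.734
grip_force: 0.0
```

```bash
python3 - <<'E'
from meas import *
im,c=snap('scene','s1.png')
show(im,(0,150,80),(8,255,255),(350,80,410,160),2,'k')
show(im,(20,120,80),(32,255,255),(305,65,340,125),2,'grip s')
for z in(219,254):print(proj(c,(571,-22,z)),proj(c,(715,-41,z-7)))
E
python3 go.py 483 -20 110 90
```

```text
k [331.0, 378.0, 114.1, 371.0, 102.0, 15.0, 26.0]
grip s [183.0, 322.2, 87.4, 318.0, 76.0, 9.0, 24.0]
(np.float64(376.20267717659306), np.float64(128.42851581852165)) (np.float64(321.7835768705247), np.float64(99.90277843834681))
(np.float64(377.6367167548209), np.float64(113.78335658485805)) (np.float64(321.74163276064337), np.float64(85.46602224272578))
[2.0, -88.5, 125.8, 0.4]
[571.5 -21.4 235.8] [ 3.141 -0.     1.577]
```

Call:
step_arm:
  plan:
    - [[0,0,-40,0,0.5],[0,0,-65,0,0.5],[0,0,-65,0,-1],[1,-40,-65,-7,-1],[2,-88,-65,-50,-1],[2,-88,-65,-50,-1],[2,-88,-65,-50,-1],[2,-88,-65,-50,-1]]

```text
t: 5.8
eef_pos: [482.8, -19.9, 301.0]
tcp_rot: [3.141, 0.001, 2.205]
ft_force: [-0.4, -0.4, -0.1]
opening: 0.383
grip_force: 0.0
```

```bash
python3 go.py 475 -20 150 180
```

```text
[4.6, -6.3, 151.0, -53.6]
[482.8 -19.9 301. ] [3.141e+00 1.000e-03 2.205e+00]
```

Call:
step_arm:
  plan:
    - [[0,0,0,-53.6,-1],[0,0,0,-53.6,-1],[0,0,0,-53.6,-1],[0,0,0,-53.6,-1],[0,0,0,-53.6,-1],[4.6,-6.3,50,-53.6,-1],[4.6,-6.3,80,-53.6,-1],[4.6,-6.3,80,-53.6,-1]]

```text
t: 6.47
eef_pos: [472.6, -19.5, 215.2]
tcp_rot: [3.14, -0.008, -3.141]
ft_force: [-0.0, 0.4, 0.5]
opening: 0.004
grip_force: 0.0
```

```bash
python3 go.py 475 -20 85 180;python3 - <<'E'
from h import *
im,c=snap('wrist','w3.png')
p=proj(c,(483,-20,55),True);print(p,proj(c,(475,-20,55),True)); u,v=map(int,p)
q=im[max(0,v-80):v+80,u-107:u+107];cv2.imwrite('pics/w3c.png',cv2.resize(q,None,fx=3,fy=3,interpolation=3)); print(u-107,max(0,v-80))
E
```

```text
[-2.4, -0.5, 130.2, 0.0]
[472.6 -19.5 215.2] [ 3.14  -0.008 -3.141]
(np.float64(316.9422456216469), np.float64(233.74183386917494)) (np.float64(316.93361629295407), np.float64(225.32150775173682))
209 153
```

View pics/w3c.png

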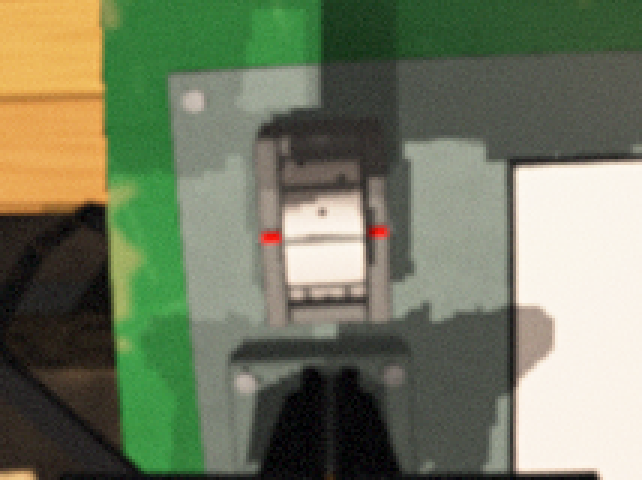

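```bash
python3 - <<'E'
from h import *
c=dict(np.load('pics/w3.png.npz'));c={'K':c['K'],'extrinsics':c['E']}
f=lambda u,v,z:onz(c,209+u/3,153+v/3,z,True)
for u,v in((271,238),(378,231)):print(f(u,v,36).round(1))
for v in(190,240,290):print(v,f(324,v,55).round(1),f(324,v,48).round(1))
print(f(323,212,53).round(1))
E
```

```text
[486.8 -37.2  36. ]
[484.4  -2.5  36. ]
190 [466.6 -19.9  55. ] [468.1 -19.9  48. ]
240 [482.3 -19.9  55. ] [484.2 -20.   48. ]
290 [498.4 -20.   55. ] [500.6 -20.   48. ]
[473.9 -20.2  53. ]
```

Call:
step_arm:
  plan:
    - [[-4,0,40,0,-1],[-4,0,80,0,-1],[-4,0,120,0,-1],[-4,0,150,0,-1],[-4,0,157,0,-1],[-4,0,157,0,-1],[-4,0,157,0,-1]]

```text
t: 7.1
eef_pos: [480.5, -20.1, 64.9]
tcp_rot: [-3.141, 0.001, 3.134]
ft_force: [0.6, -0.6, 0.3]
opening: 0.008
grip_force: 0.0
```

```bash
python3 go.py 477 -20 55 180
```

```text
[3.5, 0.0, 9.9, -0.4]
[480.5 -20.1  64.9] [-3.141e+00  1.000e-03  3.134e+00]
```

Call:
step_arm:
  plan:
    - [[3.5,0,4,0,-1],[3.5,0,8,0,-1],[3.5,0,8,0,-1],[3.5,0,8,0,-1]]

```text
t: 7.43
eef_pos: [476.4, -19.9, 56.4]
tcp_rot: [-3.141, 0.001, 3.135]
ft_force: [0.3, -0.9, 1.4]
opening: 0.007
grip_force: 0.0
```

Press 2.5 mm and stroke 17 mm.

Call:
step_arm:
  plan:
    - [[0,0,3,0,-1],[0,0,3,0,-1],[0,0,3,0,-1]]

```text
t: 7.68
eef_pos: [477.7, -20.0, 54.3]
tcp_rot: [-3.141, 0.004, 3.135]
ft_force: [0.2, 2.7, 19.1]
opening: 0.006
grip_force: 9.6
```

Call:
step_arm:
  plan:
    - [[-3,0,0,0,-1],[-6,0,0,0,-1],[-9,0,0,0,-1],[-12,0,0,0,-1],[-15,0,0,0,-1],[-15,0,0,0,-1],[-15,0,-8,0,-1],[-15,0,-8,0,-1]]

```text
t: 8.35
eef_pos: [491.7, -20.0, 61.9]
tcp_rot: [-3.141, 0.002, 3.135]
ft_force: [0.6, -0.6, 1.0]
opening: 0.007
grip_force: 0.0
```

```bash
python3 go.py 477 -20 62 180;python3 - <<'E'
from h import *
im,c=snap('wrist','w4.png')
p=proj(c,(485,-20,55),True);print(p); u,v=map(int,p)
v0=max(0,v-80);q=im[v0:v+80,u-107:u+107];cv2.imwrite('pics/w4c.png',cv2.resize(q,None,fx=3,fy=3,interpolation=3)); print(u-107,v0)
E
```

```text
[14.7, -0.1, -0.1, -0.4]
[491.7 -20.   61.9] [-3.141e+00  2.000e-03  3.135e+00]
(np.float64(317.25225388441004), np.float64(280.06026438859976))
210 200
```

View pics/w4c.png

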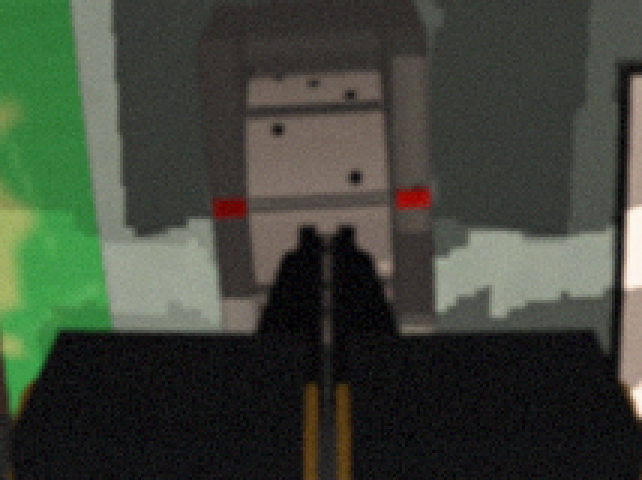

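```bash
python3 - <<'E'
from h import *
c=dict(np.load('pics/w4.png.npz'));c={'K':c['K'],'extrinsics':c['E']}
f=lambda u,v,z:onz(c,210+u/3,200+v/3,z,True)
for u,v in((230,208),(413,199)):print(f(u,v,36).round(1))
C=np.array([485.6,33.])
for v in(72,108,203):
    o,d=ray(c,210+317/3,200+v/3,True); a=np.array([o[0]-C[0],o[2]-C[1]]);b=d[[0,2]]
    A,B,D=b@b,2*a@b,a@a-22**2;t=(-B-np.sqrt(B*B-4*A*D))/2/A;p=a+b*t;print(v,p.round(1),'angle from top',np.arctan2(p[0],p[1]).round(2))
E
```

```text
[486.4 -37.4  36. ]
[484.8  -2.9  36. ]
72 [nan nan] angle from top nan
108 [-20.3   8.5] angle from top -1.17
203 [-7.  20.9] angle from top -0.32<stdin>:8: RuntimeWarning: invalid value encountered in sqrt
```

Call:
step_arm:
  plan:
    - [[15,0,0,0,-1],[15,0,0,0,-1],[15,0,8,0,-1],[13,0,8,0,-1],[7.5,0,8,0,-1],[2,0,8,0,-1],[-2.5,0,8,0,-1],[-2.5,0,8,0,-1]]

```text
t: 9.07
eef_pos: [496.5, -19.5, 54.0]
tcp_rot: [3.141, 0.005, 3.134]
ft_force: [2.3, 11.9, 25.3]
opening: 0.009
grip_force: 12.8
```

Call:
step_arm:
  plan:
    - [[0,0,-8,0,-1],[8,0,-8,0,-1],[16.5,0,-8,0,-1],[16.5,0,-8,0,-1],[16.5,0,0,0,-1],[15,0,0,0,-1],[10,0,0,0,-1],[5,0,0,0,-1]]

```text
t: 9.73
eef_pos: [490.0, -19.7, 54.2]
tcp_rot: [3.141, 0.004, 3.134]
ft_force: [-2.9, 10.4, 33.7]
opening: 0.004
grip_force: 16.7
```

Call:
step_arm:
  plan:
    - [[-5,0,0,0,-1],[-5,0,0,0,-1],[-5,0,-8,0,-1],[-5,0,-8,0,-1]]

```text
t: 10.07
eef_pos: [494.1, -20.1, 61.1]
tcp_rot: [-3.141, 0.001, 3.135]
ft_force: [-0.6, -0.2, 0.6]
opening: 0.006
grip_force: 0.0
```

```bash
cat > wh.py <<'E'
import sys
from h import *
im,c=snap('wrist',sys.argv[1]+'.png')
p=proj(c,(485,-20,55),True);print(p); u,v=map(int,p)
v0=max(0,v-80);q=im[v0:v+80,u-107:u+107];cv2.imwrite('pics/'+sys.argv[1]+'c.png',cv2.resize(q,None,fx=3,fy=3,interpolation=3)); print(u-107,v0)
# edge rows along column left of the fingers
col=cv2.cvtColor(im,6)[:,int(u)-18:int(u)-10].mean(1)
C=np.array([485.6,33.])
for ang in np.radians([-67.5,-45,-22.5,0,22.5]):
    vv=proj(c,(C[0]+22*np.sin(ang),-20,C[1]+22*np.cos(ang)),True);print(round(np.degrees(ang),1),np.round(vv[1]-v0,1)*3)
E
python3 wh.py w5; python3 go.py 477 -20 62 180
```

```text
(np.float64(317.335585184598), np.float64(276.41514929971936))
210 196
-67.5 108.0
-45.0 146.10000000000002
-22.5 194.70000000000002
0.0 244.5
22.5 285.29999999999995
[16.8, 0.0, -1.5, -0.4]
[493.8 -20.1  60.5] [-3.142  0.     3.135]
```

View pics/w5c.png

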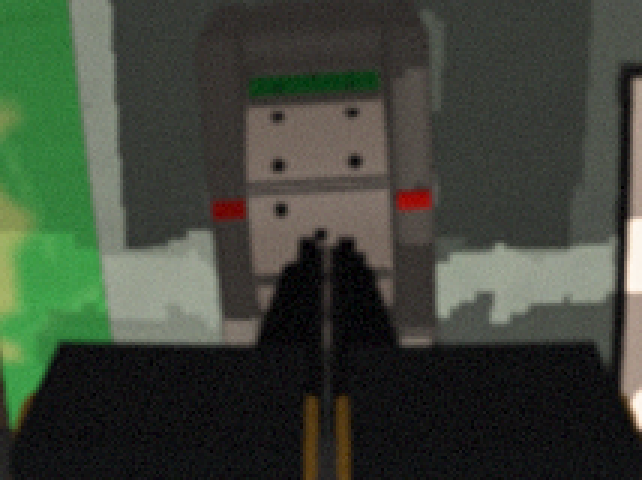

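Call:
step_arm:
  plan:
    - [[17,0,0,0,-1],[17,0,0,0,-1],[17,0,8,0,-1],[15,0,8,0,-1],[9.5,0,8,0,-1],[4,0,8,0,-1],[-1,0,8,0,-1],[-1,0,8,0,-1]]

```text
t: 10.78
eef_pos: [497.8, -19.5, 53.8]
tcp_rot: [3.141, 0.005, 3.134]
ft_force: [3.3, 11.5, 25.3]
opening: 0.005
grip_force: 12.6
```

Call:
step_arm:
  plan:
    - [[0,0,-8,0,-1],[8,0,-8,0,-1],[17,0,-8,0,-1],[17,0,-8,0,-1],[17,0,0,0,-1],[15,0,0,0,-1],[10,0,0,0,-1],[5,0,0,0,-1]]

```text
t: 11.45
eef_pos: [491.0, -19.6, 54.1]
tcp_rot: [3.141, 0.004, 3.134]
ft_force: [-2.0, 10.5, 33.1]
opening: 0.008
grip_force: 16.7
```

Call:
step_arm:
  plan:
    - [[-5,0,0,0,-1],[-5,0,0,0,-1],[-5,0,-8,0,-1],[-5,0,-8,0,-1]]

```text
t: 11.78
eef_pos: [495.1, -20.1, 61.0]
tcp_rot: [-3.141, 0.001, 3.135]
ft_force: [0.2, 0.1, -0.2]
opening: 0.004
grip_force: 0.0
```

```bash
python3 wh.py w6; python3 - <<'E'
from meas import *
im=cv2.imread('pics/w6c.png')
show(im,(45,100,40),(80,255,255),(240,50,390,330),3)
E
python3 go.py 477 -20 62 180
```

```text
(np.float64(317.34924061058865), np.float64(274.64233662368696))
210 194
-67.5 108.60000000000001
-45.0 146.7
-22.5 195.29999999999998
0.0 245.10000000000002
22.5 286.20000000000005
 [9108.0, 319.6, 227.6, 249.0, 189.0, 141.0, 87.0]
[17.8, 0.0, -1.5, -0.4]
[494.8 -20.1  60.5] [-3.142  0.     3.135]
```

```bash
python3 go.py 437 270 140 180
```

```text
[59.8, 289.7, -79.5, -0.4]
[494.8 -20.1  60.5] [-3.142  0.     3.135]
```

Call:
step_arm:
  plan:
    - [[0,0,-40,0,-1],[20,40,-75,0,-0.5],[60,290,-79,0,0.2],[60,290,-79,0,0.2],[60,290,-79,0,0.2],[60,290,-79,0,0.2],[60,290,-79,0,0.2],[60,290,-79,0,0.2]]

```text
t: 12.5
eef_pos: [438.2, 257.4, 138.3]
tcp_rot: [-3.141, -0.001, 3.135]
ft_force: [1.1, -0.3, 0.5]
opening: 0.437
grip_force: 0.0
```

Call:
step_arm:
  plan:
    - [[0,0,0,0,0.2]]

```text
t: 12.58
eef_pos: [437.8, 261.0, 138.5]
tcp_rot: [3.141, 0.0, 3.139]
ft_force: [-0.2, -0.6, 0.4]
opening: 0.507
grip_force: 0.0
```

```bash
python3 go.py 437 270 60 180;python3 - <<'E'
from h import *
im,c=snap('wrist','w7.png'); cv2.imwrite('pics/w7.png',im)
for p in((436.7,270,36),(436.7,270,0),(517.2,335.3,36),(593.8,297.2,36)): print(np.round(proj(c,p,True)))
E
```

```text
[0.8, 9.0, 78.5, -0.1]
[437.8 261.  138.5] [3.141 0.    3.139]
[329. 238.]
[328. 226.]
[405. 328.]
[356. 397.]
```

View pics/w7.png

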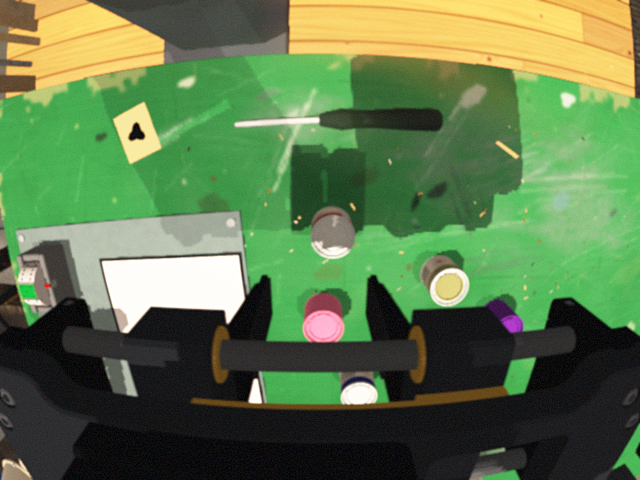

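```bash
python3 - <<'E'
from h import *
c=dict(np.load('pics/w7.png.npz'));c={'K':c['K'],'extrinsics':c['E']}
for n,u in dict(red=(333,239),olive=(448,286),pink=(324,326),purple=(512,324),navy=(359,391)).items(): print(n,onz(c,*u,36,True).round(1))
im=cv2.imread('pics/w7.png');h=cv2.cvtColor(im,cv2.COLOR_BGR2HSV)
# red tin blob = not green
m=cv2.inRange(h,(0,0,0),(180,110,255))[200:270,300:370]
n,_,st,ce=cv2.connectedComponentsWithStats(m);i=np.argmax(st[1:,4])+1;print(ce[i]+[300,200],st[i])
# second view: top
im,ct=snap('top','t2.png');cv2.imwrite('pics/t2c.png',im[205:315,190:330])
E
```

```text
red [437.5 272.8  36. ]
olive [478.6 369.7  36. ]
pink [513.5 266.2  36. ]
purple [520.4 441.6  36. ]
navy [585.7 299.2  36. ]
[332.0304968  233.04181013] [  10    5   46   60 2033]
```

Call:
step_arm:
  plan:
    - [[0.5,9,0,0,0.3],[0.5,9,0,0,0.3],[0.5,9,0,0,0.3]]

```text
t: 12.93
eef_pos: [439.0, 263.9, 138.8]
tcp_rot: [-3.141, -0.0, 3.134]
ft_force: [0.1, -0.0, 0.2]
opening: 0.651
grip_force: 0.0
```

```bash
python3 go.py 437 270 8 180;python3 - <<'E'
from h import *
im,c=snap('wrist','w8.png')
h=cv2.cvtColor(im,cv2.COLOR_BGR2HSV);g=cv2.inRange(h,(45,120,30),(85,255,255))
# bright lid circle
u,v=map(int,proj(c,(437,270,36),True));print(u,v)
G=cv2.GaussianBlur(h[v-40:v+40,u-45:u+45,2],(5,5),0);
cir=cv2.HoughCircles(G,cv2.HOUGH_GRADIENT,1.5,30,param1=60,param2=15,minRadius=17,maxRadius=27)
for q in cir[0][:3]:print(q,onz(c,u-45+q[0],v-40+q[1],36,True).round(1))
E
```

```text
[2.0, 6.1, 130.8, -0.5]
[439.  263.9 138.8] [-3.141 -0.     3.134]
325 236
[47.25 38.25 24.5 ] [434.9 271.2  36. ]
```

Call:
step_arm:
  plan:
    - [[2.5,6.5,40,0,0.3],[2.5,6.5,80,0,0.3],[2.5,6.5,115,0,0.3],[2.5,6.5,130,0,0.3],[2.5,6.5,130,0,0.3],[2.5,6.5,130,0,0.3]]

```text
t: 13.48
eef_pos: [436.2, 270.5, 8.8]
tcp_rot: [-3.141, -0.001, 3.134]
ft_force: [0.9, 0.2, -0.8]
opening: 0.65
grip_force: 0.0
```

Call:
step_arm:
  plan:
    - [[0,0,0,0,-1],[0,0,0,0,-1],[0,0,0,0,-1],[0,0,0,0,-1],[0,0,0,0,-1],[0,0,0,0,-1],[0,0,0,0,-1],[0,0,0,0,-1]]

```text
t: 14.15
eef_pos: [436.4, 271.3, 9.7]
tcp_rot: [3.141, 0.001, 3.135]
ft_force: [-0.6, -0.6, 7.5]
opening: 0.351
grip_force: 30.0
```

Call:
step_arm:
  plan:
    - [[0,0,-30,0,-1],[0,0,-60,0,-1],[-20,-40,-60,0,-1],[-40,-80,-60,0,-1],[-66,-120,-60,0,-1],[-66,-141,-60,0,-1],[-66,-141,-60,0,-1],[-66,-141,-60,0,-1]]

```text
t: 14.82
eef_pos: [501.5, 128.4, 69.1]
tcp_rot: [3.141, 0.0, 3.132]
ft_force: [-0.5, 0.3, -0.5]
opening: 0.349
grip_force: 30.0
```

```bash
python3 go.py 502.5 130 13 180
```

```text
[-1.0, 1.6, 56.1, -0.6]
[501.5 128.4  69.1] [3.141 0.    3.132]
```

Call:
step_arm:
  plan:
    - [[-1,1.5,30,0,-1],[-1,1.5,50,0,-1],[-1,1.5,55,0,-1],[-1,1.5,56,0,-1],[-1,1.5,56,0,-1],[-1,1.5,56,0,-1]]

```text
t: 15.32
eef_pos: [502.2, 132.0, 13.6]
tcp_rot: [3.141, 0.001, 3.136]
ft_force: [1.3, 0.3, -0.1]
opening: 0.351
grip_force: 30.0
```

Call:
step_arm:
  plan:
    - [[0,0,0,0,-0.3],[0,0,0,0,0.1],[0,0,0,0,0.3],[0,0,0,0,0.3],[0,0,0,0,0.3],[0,0,-40,0,0.3],[0,0,-80,0,0.3],[0,0,-120,0,0.3]]

```text
t: 15.98
eef_pos: [501.6, 131.1, 134.1]
tcp_rot: [-3.141, -0.002, 3.135]
ft_force: [0.6, -0.0, 0.3]
opening: 0.646
grip_force: 0.0
```

```bash
python3 go.py 478 360 135 180
```

```text
[25.2, 228.7, -0.9, -0.4]
[501.6 131.1 134.1] [-3.141e+00 -2.000e-03  3.135e+00]
```

Call:
step_arm:
  plan:
    - [[25,232,0,0,0.3],[25,232,0,0,0.3],[25,232,0,0,0.3],[25,232,0,0,0.3],[25,232,0,0,0.3],[25,232,0,0,0.3],[25,232,0,0,0.3],[25,232,0,0,0.3]]

```text
t: 16.65
eef_pos: [478.1, 364.4, 132.7]
tcp_rot: [-3.141, -0.0, 3.137]
ft_force: [0.4, 0.1, 0.3]
opening: 0.651
grip_force: 0.0
```

Call:
step_arm:
  plan:
    - [[0,0,0,0,0.3],[0,0,0,0,0.3]]

```text
t: 16.82
eef_pos: [478.9, 362.3, 133.1]
tcp_rot: [-3.141, -0.0, 3.134]
ft_force: [-0.4, 0.1, 0.4]
opening: 0.65
grip_force: 0.0
```

```bash
cat > tin.py <<'E'
import sys
from h import *
x,y=map(float,sys.argv[1:3])
im,c=snap('wrist',sys.argv[3]+'.png')
h=cv2.cvtColor(im,cv2.COLOR_BGR2HSV)
u,v=map(int,proj(c,(x,y,36),True));print(u,v)
a,b=max(v-55,0),max(u-60,0)
G=cv2.GaussianBlur(h[a:v+55,b:u+60,2],(5,5),0)
cir=cv2.HoughCircles(G,cv2.HOUGH_GRADIENT,1.5,20,param1=60,param2=15,minRadius=17,maxRadius=27)
for q in cir[0][:3]:print(q,onz(c,b+q[0],a+q[1],36,True).round(1))
cv2.imwrite('pics/'+sys.argv[3]+'c.png',cv2.resize(im[a:v+55,b:u+60],None,fx=3,fy=3))
E
python3 tin.py 478.6 367 w9; python3 go.py 478.6 367 8.5 180
```

```text
323 241
[66.75 54.75 24.2 ] [478.4 371.3  36. ]
[32.25 23.25 22.7 ] [454. 346.  36.]
[62.25 86.25 22.7 ] [503.7 367.9  36. ]
[0.5, 4.8, 124.7, -0.5]
[479.1 362.2 133.2] [-3.141 -0.     3.134]
```

Call:
step_arm:
  plan:
    - [[0.5,8,40,0,0.3],[0.5,8,80,0,0.3],[0.5,8,112,0,0.3],[0.5,8,124,0,0.3],[0.5,8,124,0,0.3],[0.5,8,124,0,0]]

```text
t: 17.37
eef_pos: [478.9, 371.1, 9.8]
tcp_rot: [3.141, 0.0, 3.134]
ft_force: [-1.0, 0.9, 0.6]
opening: 0.622
grip_force: 0.0
```

Call:
step_arm:
  plan:
    - [[0,0,0,0,-1],[0,0,0,0,-1],[0,0,0,0,-1],[0,0,0,0,-1],[0,0,0,0,-1],[0,0,0,0,-1],[0,0,0,0,-1],[0,0,0,0,-1]]

```text
t: 18.03
eef_pos: [478.7, 371.7, 10.2]
tcp_rot: [3.141, 0.001, 3.135]
ft_force: [-1.4, -1.0, 7.5]
opening: 0.35
grip_force: 30.0
```

```bash
python3 go.py 562 138 69 180
```

```text
[-84.8, -233.2, -58.8, -0.4]
[478.7 371.7  10.2] [3.141e+00 1.000e-03 3.135e+00]
```

Call:
step_arm:
  plan:
    - [[0,0,-35,0,-1],[0,0,-60,0,-1],[-85,-233,-60,0,-1],[-85,-233,-60,0,-1],[-85,-233,-60,0,-1],[-85,-233,-60,0,-1],[-85,-233,-60,0,-1],[-85,-233,-60,0,-1]]

```text
t: 18.7
eef_pos: [562.2, 135.8, 69.5]
tcp_rot: [3.141, 0.001, 3.135]
ft_force: [0.6, 1.3, -0.0]
opening: 0.351
grip_force: 30.0
```

Call:
step_arm:
  plan:
    - [[0,0,0,0,-1],[0,0,0,0,-1]]

```text
t: 18.87
eef_pos: [562.4, 136.0, 69.3]
tcp_rot: [3.141, 0.0, 3.131]
ft_force: [0.0, 0.2, -1.3]
opening: 0.347
grip_force: 30.0
```

```bash
python3 go.py 562 138 13.5 180
```

```text
[0.4, 2.0, 55.8, -0.6]
[562.4 136.   69.3] [3.141 0.    3.131]
```

Call:
step_arm:
  plan:
    - [[0,2,30,0,-1],[0,2,50,0,-1],[0,2,55,0,-1],[0,2,56,0,-1],[0,2,56,0,-1],[0,2,56,0,-1]]

```text
t: 19.37
eef_pos: [561.8, 140.7, 13.6]
tcp_rot: [3.141, 0.001, 3.136]
ft_force: [1.3, -0.2, 0.8]
opening: 0.355
grip_force: 30.0
```

Call:
step_arm:
  plan:
    - [[0,0,0,0,-0.3],[0,0,0,0,0.1],[0,0,0,0,0.3],[0,0,0,0,0.3],[0,0,0,0,0.3],[0,0,-40,0,0.3],[0,0,-80,0,0.3],[0,0,-120,0,0.3]]

```text
t: 20.03
eef_pos: [561.3, 139.7, 134.1]
tcp_rot: [-3.141, -0.002, 3.135]
ft_force: [0.4, 0.3, 0.1]
opening: 0.649
grip_force: 0.0
```

```bash
python3 go.py 592 297 135 180
```

```text
[-29.6, 157.5, -0.9, -0.4]
[561.3 139.7 134.1] [-3.141e+00 -2.000e-03  3.135e+00]
```

Call:
step_arm:
  plan:
    - [[-30,157,0,0,0.3],[-30,157,0,0,0.3],[-30,157,0,0,0.3],[-30,157,0,0,0.3],[-30,157,0,0,0.3],[-30,157,0,0,0.3],[-30,157,0,0,0.3]]

```text
t: 20.62
eef_pos: [592.4, 296.3, 132.7]
tcp_rot: [-3.141, -0.001, 3.135]
ft_force: [0.1, -0.3, 0.1]
opening: 0.647
grip_force: 0.0
```

```bash
python3 tin.py 593 297 w10; python3 go.py 593 298 8.5 180
```

```text
318 242
[63.75 54.75 22.85] [592.4 299.3  36. ]
[-0.4, 2.3, 124.4, -0.4]
[592.6 295.8 132.9] [-3.141e+00 -1.000e-03  3.134e+00]
```

View pics/w10c.png

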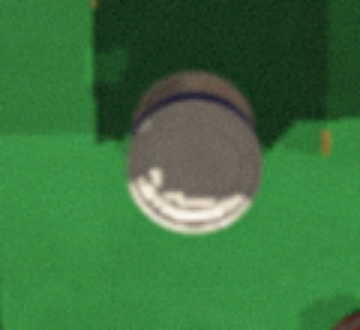

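The navy tin (dark blue band) is below the gripper, with its lid at crop (195,165), near (592,299).

Call:
step_arm:
  plan:
    - [[0,3,40,0,0.3],[0,3,80,0,0.3],[0,3,112,0,0.3],[0,3,124,0,0.3],[0,3,124,0,0.3],[0,3,124,0,0]]

```text
t: 21.17
eef_pos: [593.4, 299.1, 9.9]
tcp_rot: [3.141, 0.0, 3.134]
ft_force: [-0.1, -0.3, -0.5]
opening: 0.619
grip_force: 0.0
```

Call:
step_arm:
  plan:
    - [[0,0,0,0,-1],[0,0,0,0,-1],[0,0,0,0,-1],[0,0,0,0,-1],[0,0,0,0,-1],[0,0,0,0,-1],[0,0,0,0,-1],[0,0,0,0,-1]]

```text
t: 21.83
eef_pos: [593.3, 299.9, 10.4]
tcp_rot: [3.141, 0.002, 3.135]
ft_force: [-0.8, -0.6, 7.4]
opening: 0.351
grip_force: 30.0
```

```bash
python3 go.py 622 137 69 180
```

```text
[-29.7, -162.7, -58.6, -0.4]
[593.3 299.9  10.4] [3.141e+00 2.000e-03 3.135e+00]
```

Call:
step_arm:
  plan:
    - [[0,0,-35,0,-1],[0,0,-60,0,-1],[-30,-163,-60,0,-1],[-30,-163,-60,0,-1],[-30,-163,-60,0,-1],[-30,-163,-60,0,-1],[-30,-163,-60,0,-1],[-30,-163,-60,0,-1]]

```text
t: 22.5
eef_pos: [622.2, 134.3, 69.4]
tcp_rot: [3.141, 0.0, 3.131]
ft_force: [0.3, 0.3, -0.0]
opening: 0.35
grip_force: 30.0
```

```bash
python3 go.py 622 137 13.5 180
```

```text
[0.2, 2.7, 55.9, -0.6]
[622.2 134.3  69.4] [3.141 0.    3.131]
```

Call:
step_arm:
  plan:
    - [[0,2,30,0,-1],[0,2,50,0,-1],[0,2,55,0,-1],[0,2,56,0,-1],[0,2,56,0,-1],[0,2,56,0,-1]]

```text
t: 23.0
eef_pos: [621.8, 139.3, 13.5]
tcp_rot: [3.141, 0.0, 3.136]
ft_force: [-1.0, -0.5, -0.1]
opening: 0.349
grip_force: 30.0
```

Call:
step_arm:
  plan:
    - [[0,0,0,0,-0.3],[0,0,0,0,0.1],[0,0,0,0,0.3],[0,0,0,0,0.3],[0,0,0,0,0.3],[0,0,-40,0,0.3],[0,0,-80,0,0.3],[0,0,-120,0,0.3]]

```text
t: 23.67
eef_pos: [621.3, 138.3, 134.1]
tcp_rot: [-3.141, -0.002, 3.135]
ft_force: [1.3, 0.3, 0.3]
opening: 0.646
grip_force: 0.0
```

Call:
step_arm:
  plan:
    - [[20,40,-40,0,0.3],[40,80,-80,0,0.3],[60,120,-120,0,0.3],[60,120,-160,0,0.3],[60,120,-180,0,0.3]]

```text
t: 24.08
eef_pos: [564.1, 253.8, 293.5]
tcp_rot: [-3.141, -0.001, 3.136]
ft_force: [0.9, -0.3, -0.0]
opening: 0.651
grip_force: 0.0
```

```bash
python3 - <<'E'
from h import *
a,_=snap('scene','s3.png');b,_=snap('top','t3.png')
cv2.imwrite('pics/v3.png',np.hstack([cv2.resize(a[150:400,210:450],(400,417)),cv2.resize(b[140:340,230:450],(400,417))]))
E
```

```text
(no output)
```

View pics/v3.png

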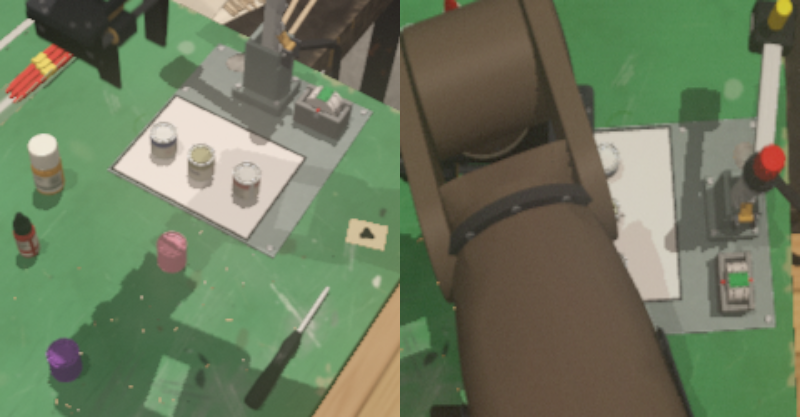

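```bash
python3 - <<'E'
from meas import *
for z in (245,247):
  o=tri(ray(ct,435.1,151.9),ray(cs,322,102.8))
t3=cv2.imread('pics/t3.png');s3=cv2.imread('pics/s3.png')
show(t3,(20,120,80),(32,255,255),(420,130,460,170),1,'grip t');show(s3,(20,120,80),(32,255,255),(300,60,345,125),1,'grip s')
for r in(715,-41),(713,-38),(717,-43):print(r,proj(ct,(*r,258)),proj(cs,(*r,247)))
E
python3 go.py 715 -41 320 172
```

```text
grip t [146.0, 438.7, 146.2, 432.0, 139.0, 14.0, 16.0]
grip s [48.0, 324.4, 86.3, 322.0, 78.0, 5.0, 17.0]
(715, -41) (np.float64(439.8163209322674), np.float64(144.4002063058403)) (np.float64(321.74163276064337), np.float64(85.46602224272578))
(713, -38) (np.float64(438.30275441953665), np.float64(145.40607710014646)) (np.float64(321.6722823128115), np.float64(86.53565511755255))
(717, -43) (np.float64(440.81128377263275), np.float64(143.3983767718666)) (np.float64(321.52022949305115), np.float64(84.6405041785834))
[-149.9, -295.1, -21.0, 7.8]
[566.3 254.7 299. ] [3.138 0.01  3.137]
```

Call:
step_arm:
  plan:
    - [[-150,-295,-22,57,0.3],[-150,-295,-22,57,0.3],[-150,-295,-22,57,0.3],[-150,-295,-22,57,0.3],[-150,-295,-22,57,0.3],[-150,-295,-22,57,0.3],[-150,-295,-22,57,0.3],[-150,-295,-22,57,0.3]]

```text
t: 24.85
eef_pos: [714.4, -46.3, 314.1]
tcp_rot: [-3.141, -0.0, 2.133]
ft_force: [0.5, 2.0, 0.2]
opening: 0.651
grip_force: 0.0
```

Call:
step_arm:
  plan:
    - [[0,0,0,57,0.3],[0,0,0,57,0.3],[0,0,0,57,0.3],[0,0,0,57,0.3],[0,0,0,57,0.3],[0,0,0,57,0.3],[0,0,0,57,0.3],[0,0,0,57,0.3]]

```text
t: 25.52
eef_pos: [713.7, -44.1, 313.8]
tcp_rot: [-3.141, 0.0, 1.139]
ft_force: [0.6, -0.2, 0.7]
opening: 0.652
grip_force: 0.0
```

```bash
python3 go.py 714 -40 320 -7.5
```

```text
[3.9, -1.5, -6.2, 72.7]
[713.7 -44.1 313.8] [-3.141  0.     1.139]
```

Call:
step_arm:
  plan:
    - [[4,-1.5,0,57,0.3],[4,-1.5,0,57,0.3],[4,-1.5,0,57,0.3],[4,-1.5,0,57,0.3],[4,-1.5,0,57,0.3],[4,-1.5,0,57,0.3],[4,-1.5,0,57,0.3],[4,-1.5,0,57,0.3]]

```text
t: 26.18
eef_pos: [714.0, -39.8, 313.8]
tcp_rot: [-3.141, 0.0, 0.144]
ft_force: [-0.1, 0.4, -0.8]
opening: 0.652
grip_force: 0.0
```

Call:
step_arm:
  plan:
    - [[0,0,0,16,0.3],[0,0,0,16,0.3],[0,0,0,16,0.3],[0,0,0,16,0.3]]

```text
t: 26.52
eef_pos: [714.0, -39.8, 313.8]
tcp_rot: [-3.142, 0.001, -0.131]
ft_force: [-0.2, 0.2, -0.6]
opening: 0.65
grip_force: 0.0
```

```bash
python3 go.py 714 -40 229 -7.5; python3 - <<'E'
from meas import *
im,c=snap('wrist','w11.png')
show(im,(18,100,60),(34,255,255),(200,150,440,480),3)
for z in(270,247,224):print(proj(c,(714,-40,z),True))
E
```

```text
[-0.0, 0.2, 84.8, 0.0]
[714.  -39.8 313.8] [-3.142e+00  1.000e-03 -1.310e-01]
 [2102.0, 421.5, 281.5, 390.0, 252.0, 50.0, 77.0]
 [1427.0, 349.9, 398.7, 219.0, 372.0, 221.0, 38.0]
 [1077.0, 319.2, 252.6, 305.0, 230.0, 30.0, 45.0]
(np.float64(319.7814982854443), np.float64(264.59139498638194))
(np.float64(319.68638568022965), np.float64(252.58499585718363))
(np.float64(319.6059771047453), np.float64(242.5049415243526))
```

Call:
step_arm:
  plan:
    - [[0,0,40,0,0.3],[0,0,75,0,0.1],[0,0,85,0,0],[0,0,85,0,-1],[0,0,85,0,-1],[0,0,85,0,-1],[0,0,85,0,-1],[0,0,85,0,-1]]

```text
t: 27.23
eef_pos: [714.6, -39.5, 231.1]
tcp_rot: [-3.142, -0.003, -0.129]
ft_force: [-0.2, -0.0, 0.4]
opening: 0.219
grip_force: 0.0
```

Call:
step_arm:
  plan:
    - [[0,0,0,0,-1],[0,0,0,0,-1],[0,0,0,0,-1],[0,0,0,0,-1],[0,0,0,0,-1],[0,0,0,0,-1],[0,0,0,0,-1]]

```text
t: 27.82
eef_pos: [714.6, -39.7, 230.7]
tcp_rot: [3.141, -0.002, -0.129]
ft_force: [0.0, -1.5, 7.1]
opening: 0.18
grip_force: 30.0
```

```bash
cat > arc.py <<'E'
from h import *
import sys
s=env.state();p=s['eef_pos'][:2];th=s['tcp_rot'][2];C=np.array([571,-22.]) if len(sys.argv)<3 else np.array(sys.argv[2:4],float)
M=np.array([563,123.]);r=p-C;print('r',np.linalg.norm(r).round(1),'ang',np.degrees(np.arctan2(r[1],r[0])).round(1),'goal',np.degrees(np.arctan2(*(M-C)[::-1])).round(1),s['eef_pos'].round(1),th.round(3))
n=int(sys.argv[1])
for i in range(1,n+1):
    a=np.radians(7*i);R=np.array([[np.cos(a),-np.sin(a)],[np.sin(a),np.cos(a)]]);d=R@r-r
    print(np.round([np.cos(th)*d[0]+np.sin(th)*d[1],np.sin(th)*d[0]-np.cos(th)*d[1],-7*i],1).tolist())
E
python3 arc.py 8
```

```text
r 144.7 ang -7.0 goal 93.2 [714.6 -39.7 230.7] -0.129
[-1.2, -17.6, -7.0]
[-4.5, -35.0, -14.0]
[-9.9, -51.8, -21.0]
[-17.4, -67.8, -28.0]
[-26.7, -82.8, -35.0]
[-37.8, -96.6, -42.0]
[-50.4, -108.9, -49.0]
[-64.5, -119.6, -56.0]
```

Call:
step_arm:
  plan:
    - [[-1,-17.5,0,-7,-1],[-4.5,-35,0,-14,-1],[-10,-52,0,-21,-1],[-17.5,-68,0,-28,-1],[-26.5,-83,0,-35,-1],[-38,-96.5,0,-42,-1],[-50.5,-109,0,-49,-1],[-50.5,-109,0,-49,-1]]

```text
t: 28.48
eef_pos: [676.9, 77.2, 230.7]
tcp_rot: [3.141, -0.001, 0.735]
ft_force: [-1.4, 0.6, 4.2]
opening: 0.18
grip_force: 30.0
```

```bash
python3 arc.py 8; python3 -c "
from h import *
im,c=snap('scene','s4.png')"
```

```text
r 145.1 ang 43.1 goal 93.2 [676.9  77.2 230.7] 0.735
[-1.4, -17.7, -7.0]
[-4.9, -35.0, -14.0]
[-10.5, -51.8, -21.0]
[-18.1, -67.8, -28.0]
[-27.7, -82.8, -35.0]
[-38.9, -96.4, -42.0]
[-51.8, -108.6, -49.0]
[-66.0, -119.2, -56.0]
```

Call:
step_arm:
  plan:
    - [[-1.5,-17.5,0,-7,-1],[-5,-35,0,-14,-1],[-10.5,-52,0,-21,-1],[-18,-68,0,-28,-1],[-27.5,-83,0,-35,-1],[-39,-96.5,0,-42,-1],[-54,-110,0,-50,-1],[-54,-110,0,-50,-1]]

```text
t: 29.2
eef_pos: [562.7, 122.8, 230.8]
tcp_rot: [3.14, -0.002, 1.607]
ft_force: [-0.9, 8.2, 5.2]
opening: 0.183
grip_force: 30.0
```

```bash
python3 arc.py 1
```

```text
r 145.0 ang 93.3 goal 93.2 [562.7 122.8 230.8] 1.607
[-1.5, -17.6, -7.0]
```

Lens is over the centre. Open partly, then rise and leave.

Call:
step_arm:
  plan:
    - [[0,0,0,0,-0.5],[0,0,0,0,-0.2],[0,0,0,0,0],[0,0,0,0,0],[0,0,0,0,0],[0,0,0,0,0]]

```text
t: 29.7
eef_pos: [564.7, 121.3, 229.1]
tcp_rot: [-3.141, -0.0, 1.598]
ft_force: [0.0, 0.2, -0.2]
opening: 0.487
grip_force: 0.0
```

Call:
step_arm:
  plan:
    - [[0,0,-25,0,0],[0,0,-60,0,0],[0,0,-100,0,0],[0,40,-110,0,0],[0,80,-110,0,0],[0,120,-110,0,0],[0,160,-110,0,0],[0,160,-110,0,0]]

```text
t: 30.37
eef_pos: [729.6, 125.3, 335.2]
tcp_rot: [-3.139, 0.0, 1.598]
ft_force: [-0.9, 0.2, -1.0]
opening: 0.498
grip_force: 0.0
```

```bash
python3 - <<'E'
from meas import *
a,_=snap('scene','s5.png');b,_=snap('top','t5.png')
show(b,(20,120,80),(32,255,255),(320,200,400,280),1,'grip t');show(a,(20,120,80),(32,255,255),(300,100,370,230),1,'grip s')
show(a,(0,150,80),(8,255,255),(350,80,410,160),1,'knob s')
print(proj(ct,(563,123,258)),proj(cs,(563,123,247)))
cv2.imwrite('pics/v5.png',np.hstack([cv2.resize(a[80:330,230:470],(400,417)),cv2.resize(b[140:340,230:450],(400,417))]))
print(env.state()['eef_pos'])
E
```

```text
grip s [216.0, 337.2, 163.3, 332.0, 152.0, 11.0, 24.0]
knob s [347.0, 378.0, 113.7, 371.0, 101.0, 16.0, 27.0]
(np.float64(356.1536451305504), np.float64(222.28695264955047)) (np.float64(337.1048402225479), np.float64(161.0349609343615))
[725.32230356 125.72211663 336.95198535]
```

View pics/v5.png

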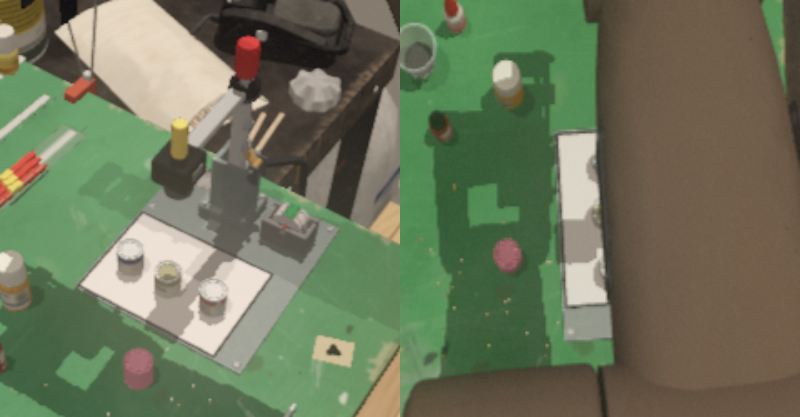

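```bash
python3 -c "
from cell import env
print(env.job_done())"
```

```text
the job is handed in; nothing more can be done
None
```

I handed the job in at about 30 s of robot time, with no verdict shown. In the last images the column is on its first notch, the three tins present (olive, navy, and one with a red or copper band) stand on the mat, the wheel shows green face 5, and the lens is over the cross to within about 3 mm.

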